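Free the seized lock of the knock-out press and knock out the casting

TASK

The wing lock on the green knock-out press has seized: rock it back and forth in small arcs until it breaks free, then turn it anticlockwise (seen from above) all the way to its stop, which unlocks the lever. Pull the lever towards the press's front through its full stroke so that the ram pushes the casting off the bed into the catch tray, then ease the lever slowly back to its rest without letting it fly back. Leave the wing lock open and do not push the other things on the bench about.

Things in the scene. Friction and masses are not known exactly. Their poses are not given: they have to be found in the camera images.
- press: Green knock-out press fixed to the bench. Origin: bench-level centre of its 250 x 240 mm base plate; x points away from its front, y to its left, z up. In mm: wing lock at (-10, 70). At y = -60 along x: two cheeks with the lever's pivot (x -37 to 17, 106 high), the ram, a steel bed (top 28 high, rails 10 higher, ends at x 125), then the catch tray.
- wing_grip (a point): Point on the wing lock's vertical axis, 108 mm above the bench. The wing is a flat steel bar 60 mm long, 12 mm thick and 26 mm tall (92 to 118 mm above the bench), on a round boss 48 mm across whose top is 80 mm above the bench. Grasp it from above across its thickness. Axes turn with the wing: x along the bar, z up.
- wing_lock (a joint): Wing angle, rad: starts near 0 (bar along the press's x), positive anticlockwise from above. Seized: hard stops near 0.17 either side, force does not help. Swings fully from stop to stop (0.4 N m) work the rust loose; after about 3 to 5 swings each way a positive swing goes on, freely (0.1 N m), to the open stop at 1.2 and it stays put. Beyond 1.05 is open and unlocks the lever.
- lever_grip (a point): Centre of the black crosswise hand grip at the end of the lever, a cylinder 30 mm across and 44 mm long along the press's y with flat ends, 180 mm from the pivot, on a 12 mm rod. At rest it is 243 mm above the bench and leans 29 degrees away from the press's front. Axes turn with the lever.
- lever_hinge (a point): Middle of the lever's pivot, 85 mm above the bench. Axes are the press's; the pivot's axis is y.
- lever (a joint): Lever angle q, rad: 0 at its rest stop, growing as the grip is pulled to the press's front, stop at 1.0. Grip from pivot, along the press's x and z: 180 mm x (sin(0.5 - q), cos(0.5 - q)). A spring pulls back with 2 to 6 N at the grip. Full stroke: beyond 0.93; at rest: below 0.06; flying back: over 2 rad/s. The ram moves away from the front. Locked near 0 until the wing lock is open.
- casting: Cast pewter figurine of a seated animal on a plinth of 38 x 36 x 10 mm, 49 mm high, 0.12 kg; origin under the plinth's centre. It stands loose on the press's bed just ahead of the ram; the full stroke of the lever pushes it off the end of the bed.
- tray_in (a point): Centre of the inner floor of the aluminium catch tray fixed to the far end of the press, 4 mm above the bench; inside 92 x 132 mm, walls 28 mm above its floor, a 12 mm lip on the bed's side; axes as the press's.
- spare_a: Bystander: another such figurine, upright on the bench behind the left of the press.
- spare_b: Bystander: another such figurine, upright on the bench, far right.
- pliers: Bystander: pliers with red handles, 165 mm long, 16 mm high, lying left of the press; origin at the joint.
- file: Bystander: flat file with a wooden handle, 235 mm long, 17 mm high, lying right of the press.
- tape_roll: Bystander: empty tape roll, 90 mm across and 45 mm high, far right.
- flux_tin: Bystander: tin, 60 mm across and 85 mm high, far left.
- brush: Bystander: hand brush lying far left.

How it is judged:
On the way, in this order (a step that is already met when the one before it is completed fails the run):
1. the wing lock is broken free and turned open (beyond 1.05 rad) (value of joint wing_lock above 1.05 rad), for 0.2 s.
2. the lever is pulled through its full stroke (beyond 0.93 rad) (value of joint lever above 0.93 rad), for 0.1 s.
3. the lever is eased back to rest (below 0.06 rad) (value of joint lever below 0.06 rad), for 0.2 s.
At the end, for the whole second after the job is handed in: The wing lock is open (beyond 1.05 rad), the lever is back at rest (below 0.06 rad), and the casting lies still within the catch tray, in any attitude (value of joint wing_lock above 1.05 rad and value of joint lever below 0.06 rad and x of casting in the frame of tray_in between -0.046 and 0.046 m and y of casting in the frame of tray_in between -0.068 and 0.068 m and z of casting in the frame of tray_in between -0.005 and 0.055 m and linear speed of casting below 0.02 m/s); the robot touches nothing.
It fails at once if the lever flies back (faster than 2 rad/s) (velocity of joint lever below -2 rad/s).
It fails at once if one of the other loose things is pushed more than 4 cm (distance of any of spare_a, spare_b, pliers, file, tape_roll, flux_tin, brush from where it was at the start of the episode above 0.04 m).
It also fails if it takes over 72 s, if anything falls off the work surface, if the arm or the gripper's body presses on something with over 40 N, if the wrist force passes 120 N, or if a joint passes its speed limit or range.

ROBOT

A 6-joint arm with a two-finger parallel gripper is mounted at the origin on the work surface. World frame = base frame: x ahead of the robot, y to its left, z up, the work surface at z = 0. Lengths are in m, angles in rad, forces in N, time in s.
With the tool pointing down it reaches from about 0.3 to 0.875 m from the base axis. Payload 4.2 kg.
Tool frame: the origin (TCP) lies on the mounting face of the last link; the fingertips stand 173 mm ahead of it and the grasp point (between the pads) lies 155 mm ahead of it; z points along the fingers, y is the line along which they close (so a half turn about z gives the same grasp; the last joint's range is limited). The gripper opens to 85 mm and grips with 20 to 120 N. Pads are 22 mm wide; open, the fingers measure 114 mm over their backs; the gripper's body (76 mm by 85 mm) begins 54 mm behind the grasp point. The pads swing forward as they close: fully open they stand 13 mm farther back than shut.
Start: joints at [1.189, 0.32, 1.565, -0, 1.257, -0.02], TCP at [0.204, 0.538, 0.405] pointing down, gripper open.
Joint ranges: [-3.11, 3.11], [-0.84, 2.01], [0.21, 2.61], [-1.34, 4.49], [0.05, 2.63], [-2.56, 2.56]. Speed limits (rad/s): [2.57, 2.57, 3.14, 3.14, 3.14, 3.14].

INTERFACE

Orientations are given as a rotation vector (axis times angle).
In Python, from workcell import manip, cams, job, read_state gives the robot as it stands (manip), with the cameras (cams), the job (job) and the readings as plain functions.
- The arm moves only by the tool shift_gripper, called after ">>>" by a JSON object that holds its "method" and its "body". Schema: {"type":"object","properties":{"deltas":{"type":"array","items":{"type":"object","properties":{"sx":{"type":"number"},"sy":{"type":"number"},"sz":{"type":"number"},"drx":{"type":"number"},"dry":{"type":"number"},"drz":{"type":"number"}},"additionalProperties":false},"minItems":1,"maxItems":20},"jaw":{"type":"number"},"grip_n":{"type":"number"},"only":{"type":"string"},"quiet":{"type":"boolean"},"lines":{"type":"string"}},"required":["deltas"],"additionalProperties":false}. deltas is a list of rows, 1 to 20 of them, each an object with the fields sx, sy, sz (the shift in shares of the most that a row can go, 1 being 50 mm), drx, dry, drz (a rotation vector in units of 0.25 rad); a field left out counts as zero; each row shifts and turns the commanded pose from where the row before left it, along the tool's axes as they then stand; what a row does not reach is not made up. A row lasts 1/10 s, in which the tool goes at most 0.05 m and 0.15 rad, less where a joint would pass 70% of its speed; a pose out of reach is approached as far as the arm can. jaw is the opening from 0.0 (shut) to 1.0 (fully open), set as the call begins (left out keeps the last). The fingers move at their own pace and stop on an object; grip_n is the grip in N (left out, the last holds). Time passes only in rows, so rows that do not move let the fingers close. The tool returns the time, the measured TCP pose, the force, the opening and the grip force at its end. only (a regular expression) keeps the lines of the reply that match it, lines (a string "A,B") keeps lines A to B, and quiet returns only ok. Input that does not fit is refused with a message, and nothing moves.
- read_state(): the state, without advancing time (a new reading comes with each control period).
- cams.camera(name): name is "scene" or "top" or "wrist"; returns the picture (400x640x3 uint8, red, green, blue); there is no depth.
- cams.camera_info(name): a dict with "fx", "fy", "cx", "cy" (pixels), "rvec" (rotation vector, rad) and "tvec" (3), from world to camera coordinates, as OpenCV has them. Camera axes: x right, y down, z forward; pixel columns grow to the right and rows downward; lengths in m; the calibration is good to about 2 mm. A picture is of the moment at which its call begins: read the wrist's pose just before it. camera_info takes no time and is no camera call; for the wrist camera it gives the pose at the moment of the call.
- job.sign_off(): hands the job in; it is judged then, once.
The state is a dict: "time": time; "qpos": joint angles; "joint_vel": joint speeds; "effort": joint torques, N m; "eef_pos": TCP position; "tool_rot": TCP orientation; "ft_force": force on the tool from outside, world axes, zero at the start; "torque": the same for the moment, N m; "grip_width": opening from 0.0 (shut) to 1.0 (fully open); "finger_force": force on a finger pad.
Only numpy, scipy, OpenCV 4.12 (cv2) and the standard library are available. Lean on these libraries where they do the work, as an engineer would, in place of code of your own. Each camera call takes 0.05 s, during which the arm holds its last target. There are 200 camera calls.

## Working session

There is one attempt and no reset: what is moved stays moved. The work goes in short steps, Python scripts to look and compute and a tool call to move; the robot and the scene stay as the last step left them, time stands still between calls to the robot, and variables do not carry over. Pictures are saved under pics/ and viewed, at most 10 in all, crops included, and the job is handed in when it is done.

```bash
ls; mkdir -p pics
```

Run:
```python
from workcell import manip, cams, job, read_state
import cv2,numpy as np
s=read_state();print(s)
for n in("scene","top"):
    im=cams.camera(n);cv2.imwrite(f"pics/{n}0.png",im[:,:,::-1]);i=cams.camera_info(n);print(n,i)
```

```text
pics
workcell.py
{'time': 0.0, 'qpos': array([ 1.18898590e+00,  3.20307316e-01,  1.56568301e+00,  2.54508202e-05,
        1.25741864e+00, -2.00385824e-02]), 'joint_vel': array([-0.00105231,  0.00203929,  0.00134228,  0.00047902,  0.00020723,
        0.0004656 ]), 'effort': array([-2.23855073e-03, -4.15525711e+01, -2.34161872e+01, -2.88033107e-04,
        8.07111443e-03,  5.81684887e-07]), 'eef_pos': array([0.20346428, 0.53761684, 0.40387158]), 'tool_rot': array([-5.65118459e-01, -3.08995328e+00,  2.78773953e-03]), 'ft_force': array([0.13490185, 0.15543941, 0.32638865]), 'torque': array([0.01211678, 0.02969927, 0.01304192]), 'finger_force': 0.0, 'grip_width': 1.0032900316114541}
scene {'fx': 392.45663219065887, 'fy': 392.45663219065887, 'cx': 315.1656251682293, 'cy': 201.1144344135753, 'rvec': array([ 0.79044453,  2.52103884, -1.14241976]), 'tvec': array([ 0.45537483, -0.10676429,  1.38451732])}
top {'fx': 369.6138088541752, 'fy': 369.6138088541752, 'cx': 321.248418059749, 'cy': 202.70563866319392, 'rvec': array([ 2.18429246, -2.13813747,  0.08222517]), 'tvec': array([-0.00601143,  0.61591696,  1.06567857])}
```

View pics/scene0.png

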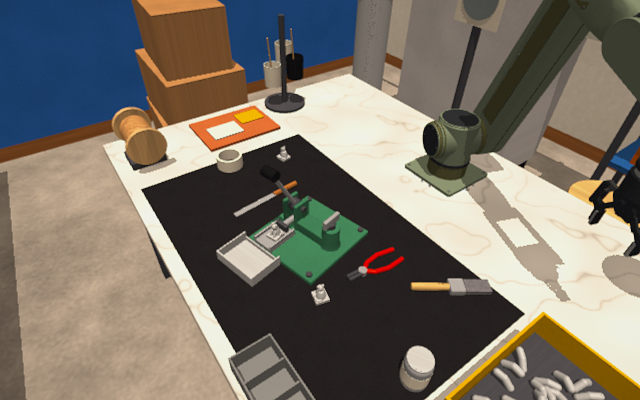

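View pics/top0.png

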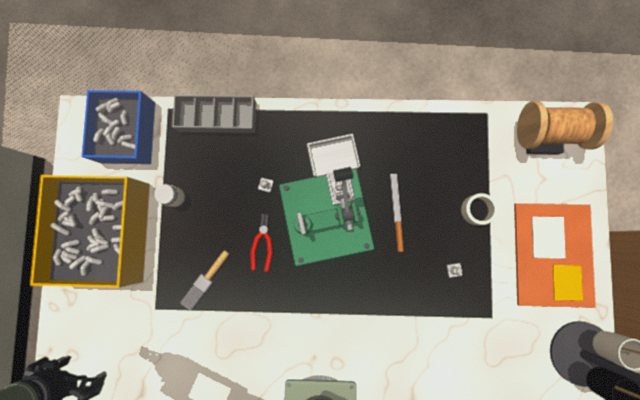

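The top view shows the press at about (328,222), front facing the robot (bottom), the wing at (304,225) and the lever grip at (343,173). Next: plate outline, and enlarged crops.

Create h.py:
```python
import numpy as np,cv2
from scipy.spatial.transform import Rotation as R
from workcell import manip, cams, job, read_state
def cam(i):
    Rm=R.from_rotvec(i["rvec"]).as_matrix();return Rm,-Rm.T@i["tvec"]
def ray(i,p):
    Rm,c=cam(i);d=Rm.T@np.array([(p[0]-i["cx"])/i["fx"],(p[1]-i["cy"])/i["fy"],1]);return c,d/np.linalg.norm(d)
def plane(i,p,z):
    c,d=ray(i,p);return c+d*(z-c[2])/d[2]
def tri(i,p,j,q):
    a,u=ray(i,p);b,v=ray(j,q)
    t=np.linalg.lstsq(np.c_[u,-v],b-a,rcond=None)[0];x,y=a+t[0]*u,b+t[1]*v
    return (x+y)/2,np.linalg.norm(x-y)
def proj(i,X):
    Rm,_=cam(i);P=Rm@np.asarray(X)+i["tvec"];return P[0]/P[2]*i["fx"]+i["cx"],P[1]/P[2]*i["fy"]+i["cy"]
```

Run:
```python
from h import *
im=cv2.imread("pics/top0.png");hsv=cv2.cvtColor(im,cv2.COLOR_BGR2HSV)
m=cv2.inRange(hsv,(60,90,40),(90,255,255));m[:130]=0;m[300:]=0;m[:,:260]=0;m[:,400:]=0
c=max(cv2.findContours(m,0,2)[0],key=cv2.contourArea);r=cv2.minAreaRect(c)
i=cams.camera_info("top")
b=[plane(i,p,.01) for p in cv2.boxPoints(r)];print(r,np.round(b,4))
print(np.linalg.norm(b[0]-b[1]),np.linalg.norm(b[1]-b[2]))
A=cv2.resize(im[125:275,270:400],None,fx=4*.75,fy=4,interpolation=2)
A=cv2.resize(im[130:270,275:375],(400,560),interpolation=2)
s=cv2.imread("pics/scene0.png");B=cv2.resize(s[160:300,215:315+0],(400,560),interpolation=2)
B=cv2.resize(s[155:295,250:350],(400,560),interpolation=2)
cv2.imwrite("pics/crop1.png",np.hstack([A,B]))
```

```text
((325.950927734375, 216.86439514160156), (83.41728973388672, 81.05142211914062), 78.2317123413086) [[ 0.6714  0.1411  0.01  ]
 [ 0.7268 -0.0991  0.01  ]
 [ 0.4815 -0.1528  0.01  ]
 [ 0.4273  0.0821  0.01  ]]
0.2464722880662957 0.25110938508323516
```

View pics/crop1.png

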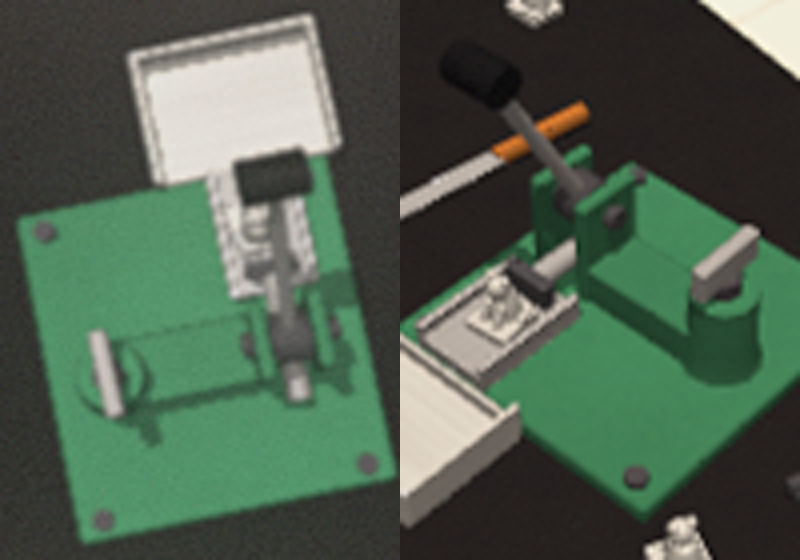

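The crop shows the wing's top face centred at top px (300.9,223.5) and scene px (331.7,217.5). The grip is centred at top (343,174.2) and scene (270.2,173.2), and the casting stands ahead of the ram.

Run:
```python
from h import *
T=cams.camera_info("top");S=cams.camera_info("scene")
w=tri(T,(300.9,223.5),S,(331.7,217.5));g=tri(T,(343,174.2),S,(270.2,173.2));print("wing",w,"grip",g)
a=plane(T,(275+97/4,130+332/4),.118);b=plane(T,(275+113/4,130+414/4),.118);print("bar dir",np.arctan2((a-b)[1],(a-b)[0]),np.linalg.norm(a-b))
# screws at the corners of the plate
sc=[plane(T,(275+u/4,130+v/4),.014) for u,v in((45,232),(104,520),(368,463))];print(np.round(sc,4))
yaw=.226;c=np.array([.5767,-.0072]);r=np.array([[np.cos(yaw),-np.sin(yaw)],[np.sin(yaw),np.cos(yaw)]])
print("pred wing",c+r@[-.01,.07],"grip",c+r@[-.01+.18*np.sin(.5),-.06],"hinge",c+r@[-.01,-.06])
d=(g[0]-w[0])[:2];print("wing->grip in press",r.T@d)
print(R.from_rotvec(read_state()["tool_rot"]).as_matrix().round(3))
```

```text
wing (array([0.54909482, 0.05994787, 0.11346366]), np.float64(0.0015751294738800448)) grip (array([ 0.66420632, -0.04759762,  0.2405003 ]), np.float64(0.0028369573783273813))
bar dir 0.22045843804997214 0.05670702200360864
[[ 0.66    0.1144  0.014 ]
 [ 0.4455  0.0637  0.014 ]
 [ 0.492  -0.1311  0.014 ]]
pred wing [0.55126862 0.05877913] grip [ 0.66450128 -0.04857761] hinge [ 0.58039916 -0.06791504]
wing->grip in press [ 0.08808537 -0.13060497]
[[-0.935  0.354 -0.001]
 [ 0.354  0.935 -0.001]
 [ 0.    -0.002 -1.   ]]
```

Plate, wing and grip agree: wing at (0.550,0.0595), yaw 0.22, and heights match. Now moving above the wing, then turning the tool.

Units first: shifts go in shares of 50 mm and turns go in units of 0.25 rad. So -0.0352 m is -0.704, -0.0232 m is -0.464.

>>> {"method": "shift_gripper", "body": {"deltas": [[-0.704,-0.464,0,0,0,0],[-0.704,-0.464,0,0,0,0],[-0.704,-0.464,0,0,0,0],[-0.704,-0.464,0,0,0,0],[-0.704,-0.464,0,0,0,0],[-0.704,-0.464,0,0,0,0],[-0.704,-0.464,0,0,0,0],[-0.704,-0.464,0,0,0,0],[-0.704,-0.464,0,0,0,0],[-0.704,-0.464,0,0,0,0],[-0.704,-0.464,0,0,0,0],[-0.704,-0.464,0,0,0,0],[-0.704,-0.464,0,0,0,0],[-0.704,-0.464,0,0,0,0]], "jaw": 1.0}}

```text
refused: deltas[0]: [-0.704, -0.464, 0, 0, 0, 0] is not of type 'object' (schema: type "object"). Nothing was moved.
```

Refused on format, not on reach. It needs a list of objects with named fields.

>>> {"method": "shift_gripper", "body": {"deltas": [{"sx": -0.704,"sy": -0.464},{"sx": -0.704,"sy": -0.464},{"sx": -0.704,"sy": -0.464},{"sx": -0.704,"sy": -0.464},{"sx": -0.704,"sy": -0.464},{"sx": -0.704,"sy": -0.464},{"sx": -0.704,"sy": -0.464},{"sx": -0.704,"sy": -0.464},{"sx": -0.704,"sy": -0.464},{"sx": -0.704,"sy": -0.464},{"sx": -0.704,"sy": -0.464},{"sx": -0.704,"sy": -0.464},{"sx": -0.704,"sy": -0.464},{"sx": -0.704,"sy": -0.464}], "jaw": 1.0}}

```text
time: 1.5
eef_pos: [0.5501, 0.0579, 0.4044]
tool_rot: [-0.566, -3.09, -0.0]
ft_force: [0.7, 0.8, 0.2]
grip_width: 0.997
finger_force: 0.0
```

>>> {"method": "shift_gripper", "body": {"deltas": [{"drz": 0.568},{"drz": 0.568},{"drz": 0.568},{"drz": 0.568},{"drz": 0.568},{"drz": 0.568},{"drz": 0.568},{"drz": 0.568},{"drz": 0.568},{"drz": 0.568},{"drz": 0.568},{"drz": 0.568},{"drz": 0.568},{"drz": 0.568},{"drz": 0.568},{"drz": 0.568},{"drz": 0.568},{"drz": 0.568},{}]}}

```text
time: 3.4
eef_pos: [0.5494, 0.0596, 0.4043]
tool_rot: [-3.122, -0.351, 0.001]
ft_force: [0.3, 0.6, -0.4]
grip_width: 1.001
finger_force: 0.0
```

Add to h.py:
```python
def st(yaw=.222):
    s=read_state();M=R.from_rotvec(s["tool_rot"]).as_matrix()
    print("t",s["time"].__round__(2),"pos",s["eef_pos"].round(4),"yangle-press",round(float(np.arctan2(M[1,1],M[0,1])+np.pi/2-yaw),3),"z",M[:,2].round(3),"q",s["qpos"].round(2),"f",s["ft_force"].round(1),"T",s["torque"].round(2),"w",round(s["grip_width"],3),"ff",round(s["finger_force"],1));return s,M
```

Run:
```python
from h import *
s,M=st()
im=cams.camera("wrist");cv2.imwrite("pics/w1.png",im[:,:,::-1])
i=cams.camera_info("wrist");print(i,proj(i,[.55,.0595,.118]))
```

```text
t 3.4 pos [0.5494 0.0596 0.4043] yangle-press 0.002 z [-0.001  0.    -1.   ] q [0.09 0.28 1.62 0.   1.24 1.43] f [ 0.3  0.6 -0.4] T [ 0.01  0.01 -0.01] w 1.001 ff 0.0
{'fx': 291.87928863586995, 'fy': 291.87928863586995, 'cx': 323.5257172967702, 'cy': 195.27145586383526, 'rvec': array([-2.25253779,  1.7924706 ,  0.28826135]), 'tvec': array([-0.06573995,  0.48139245,  0.5523766 ])} (np.float64(323.2134594046272), np.float64(191.61369332889603))
```

View pics/w1.png

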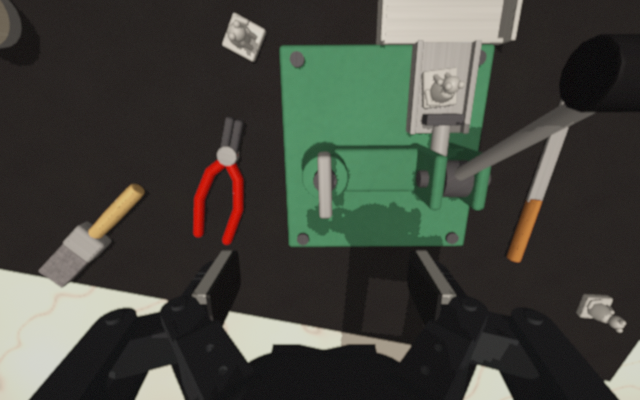

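The wrist view shows the wing at px (324,153)–(325,218), and the fingers are aligned with it.

Run:
```python
from h import *
i=cams.camera_info("wrist");c=cam(i)[1];print(c)
im=cv2.imread("pics/w1.png").astype(int);sub=im[140:230,300:350]
m=(np.ptp(sub,axis=2)<30)&(sub.min(2)>95)
m=cv2.morphologyEx(m.astype(np.uint8),cv2.MORPH_OPEN,np.ones((3,3)))
for y in range(0,90,6):
    x=np.where(m[y])[0];print(140+y,(300+x.min(),300+x.max(),sub[y,x].mean().round()) if len(x) else None,end="; ")
for p in((324,153),(324.5,210),(325,218)):print(p,plane(i,p,.118),plane(i,p,.092))
```

```text
[0.62882963 0.07726541 0.37387658]
140 None; 146 None; 152 None; 158 (np.int64(317), np.int64(330), np.float64(154.0)); 164 (np.int64(318), np.int64(330), np.float64(167.0)); 170 (np.int64(318), np.int64(330), np.float64(166.0)); 176 (np.int64(317), np.int64(330), np.float64(160.0)); 182 (np.int64(318), np.int64(330), np.float64(164.0)); 188 (np.int64(318), np.int64(330), np.float64(163.0)); 194 (np.int64(318), np.int64(331), np.float64(158.0)); 200 (np.int64(319), np.int64(331), np.float64(161.0)); 206 (np.int64(319), np.int64(331), np.float64(159.0)); 212 (np.int64(319), np.int64(331), np.float64(157.0)); 218 (np.int64(322), np.int64(325), np.float64(104.0)); 224 None; (324, 153) [0.58491935 0.06682171 0.118     ] [0.58045756 0.06576051 0.092     ]
(324.5, 210) [0.53263459 0.05426614 0.118     ] [0.52286007 0.05192915 0.092     ]
(325, 218) [0.52483499 0.0519744  0.118     ] [0.51426794 0.04940454 0.092     ]
```

>>> {"method": "shift_gripper", "body": {"deltas": [{"sx": 0.05,"sz": 0.7},{"sz": 0.7},{"sz": 0.7},{"sz": 0.4},{"sz": 0.32},{}]}}

```text
time: 4.05
eef_pos: [0.5511, 0.0601, 0.2613]
tool_rot: [-3.121, -0.355, 0.009]
ft_force: [0.0, -0.2, 0.1]
grip_width: 0.996
finger_force: 0.0
```

>>> {"method": "shift_gripper", "body": {"deltas": [{},{},{},{},{},{},{},{}], "jaw": 0.0, "grip_n": 70}}

```text
time: 4.85
eef_pos: [0.5521, 0.0597, 0.265]
tool_rot: [3.12, 0.352, 0.003]
ft_force: [-0.8, -3.0, 6.2]
grip_width: 0.211
finger_force: 68.4
```

```bash
python3 -c "from h import *;st()"
```

```text
t 4.85 pos [0.5521 0.0597 0.265 ] yangle-press 0.003 z [ 0.002 -0.001 -1.   ] q [ 0.09  0.41  1.81 -0.    0.92  1.43] f [-0.8 -3.   6.2] T [-0.63  0.1   0.  ] w 0.211 ff 68.4
```

To row units: -0.1 rad is -0.4.

>>> {"method": "shift_gripper", "body": {"deltas": [{"drz": -0.4},{"drz": -0.4},{}]}}

```text
time: 5.15
eef_pos: [0.5525, 0.0595, 0.2674]
tool_rot: [3.072, 0.657, 0.007]
ft_force: [-5.3, -5.0, 17.6]
grip_width: 0.15
finger_force: 110.6
```

```bash
python3 -c "from h import *;st()"
```

```text
t 5.15 pos [0.5525 0.0595 0.2674] yangle-press 0.199 z [ 0.004  0.    -1.   ] q [ 0.09  0.41  1.8  -0.    0.92  1.24] f [-5.3 -5.  17.6] T [-0.64  0.53 -1.51] w 0.15 ff 110.6
```

>>> {"method": "shift_gripper", "body": {"deltas": [{"drz": 0.52},{"drz": 0.52},{"drz": 0.52},{}]}}

```text
time: 5.55
eef_pos: [0.552, 0.0597, 0.2677]
tool_rot: [3.139, 0.057, 0.006]
ft_force: [-5.6, -3.4, 20.6]
grip_width: 0.122
finger_force: 90.5
```

```bash
python3 -c "from h import *;st()"
```

```text
t 5.55 pos [0.552  0.0597 0.2677] yangle-press -0.186 z [ 0.004 -0.002 -1.   ] q [ 0.09  0.41  1.8  -0.    0.92  1.62] f [-5.6 -3.4 20.6] T [-0.25  0.8   0.96] w 0.122 ff 90.5
```

>>> {"method": "shift_gripper", "body": {"deltas": [{"sz": -0.04,"drz": -0.52},{"drz": -0.52},{"drz": -0.52},{}], "grip_n": 70}}

```text
time: 5.95
eef_pos: [0.5522, 0.0591, 0.2679]
tool_rot: [-3.073, -0.643, -0.005]
ft_force: [-2.3, -5.3, 10.8]
grip_width: 0.128
finger_force: 148.9
```

```bash
python3 -c "from h import *;st()"
```

```text
t 5.95 pos [0.5522 0.0591 0.2679] yangle-press 0.191 z [ 0.003  0.002 -1.   ] q [0.09 0.41 1.8  0.   0.93 1.24] f [-2.3 -5.3 10.8] T [-0.87  0.36 -3.61] w 0.128 ff 148.9
```

>>> {"method": "shift_gripper", "body": {"deltas": [{"drz": 0.52},{"drz": 0.52},{"drz": 0.56},{}]}}

```text
time: 6.35
eef_pos: [0.5522, 0.0597, 0.2677]
tool_rot: [3.139, 0.042, 0.005]
ft_force: [-2.7, -2.5, 8.9]
grip_width: 0.123
finger_force: 91.2
```

```bash
python3 -c "from h import *;st()"
```

```text
t 6.35 pos [0.5522 0.0597 0.2677] yangle-press -0.195 z [ 0.003 -0.002 -1.   ] q [ 0.09  0.41  1.8  -0.    0.92  1.63] f [-2.7 -2.5  8.9] T [-0.27  0.3   1.2 ] w 0.123 ff 91.2
```

>>> {"method": "shift_gripper", "body": {"deltas": [{"drz": -0.52},{"drz": -0.52},{"drz": -0.56},{}]}}

```text
time: 6.75
eef_pos: [0.5522, 0.0592, 0.2679]
tool_rot: [-3.073, -0.644, -0.005]
ft_force: [-2.6, -4.7, 9.4]
grip_width: 0.122
finger_force: 138.2
```

```bash
python3 -c "from h import *;st()"
```

```text
t 6.75 pos [0.5522 0.0592 0.2679] yangle-press 0.191 z [ 0.003  0.002 -1.   ] q [0.09 0.41 1.8  0.   0.93 1.24] f [-2.6 -4.7  9.4] T [-0.76  0.28 -3.13] w 0.122 ff 138.2
```

>>> {"method": "shift_gripper", "body": {"deltas": [{"drz": 0.52},{"drz": 0.52},{"drz": 0.56},{}]}}

```text
time: 7.15
eef_pos: [0.5522, 0.0597, 0.2677]
tool_rot: [3.139, 0.042, 0.005]
ft_force: [-1.2, -2.7, 10.0]
grip_width: 0.12
finger_force: 90.9
```

```bash
python3 -c "from h import *;st()"
```

```text
t 7.15 pos [0.5522 0.0597 0.2677] yangle-press -0.195 z [ 0.003 -0.002 -1.   ] q [ 0.09  0.41  1.8  -0.    0.92  1.63] f [-1.2 -2.7 10. ] T [-0.28  0.19  1.18] w 0.12 ff 90.9
```

To row units: 0.02 rad is 0.08.

>>> {"method": "shift_gripper", "body": {"deltas": [{"drz": 0.08},{}]}}

```text
time: 7.35
eef_pos: [0.5522, 0.0598, 0.2677]
tool_rot: [3.139, 0.016, 0.005]
ft_force: [-1.0, -2.2, 9.1]
grip_width: 0.125
finger_force: 99.6
```

```bash
python3 -c "from h import *;st()"
```

```text
t 7.35 pos [0.5522 0.0598 0.2677] yangle-press -0.212 z [ 0.003 -0.003 -1.   ] q [ 0.09  0.41  1.8  -0.    0.92  1.65] f [-1.  -2.2  9.1] T [-0.18  0.22  1.65] w 0.125 ff 99.6
```

>>> {"method": "shift_gripper", "body": {"deltas": [{"drz": -0.52},{"drz": -0.52},{"drz": -0.56},{}]}}

```text
time: 7.75
eef_pos: [0.5522, 0.0594, 0.2678]
tool_rot: [-3.079, -0.623, -0.004]
ft_force: [-1.8, -2.0, 7.6]
grip_width: 0.125
finger_force: 93.1
```

```bash
python3 -c "from h import *;st()"
```

```text
t 7.75 pos [0.5522 0.0594 0.2678] yangle-press 0.177 z [ 0.003  0.001 -1.   ] q [0.09 0.41 1.8  0.   0.93 1.26] f [-1.8 -2.   7.6] T [-0.52  0.23 -1.35] w 0.125 ff 93.1
```

>>> {"method": "shift_gripper", "body": {"deltas": [{"drz": 0.52},{"drz": 0.52},{"drz": 0.56},{}]}}

```text
time: 8.15
eef_pos: [0.5521, 0.0602, 0.2679]
tool_rot: [3.137, 0.029, 0.005]
ft_force: [-1.9, -1.3, 10.5]
grip_width: 0.127
finger_force: 173.6
```

```bash
python3 -c "from h import *;st()"
```

```text
t 8.15 pos [0.5521 0.0602 0.2679] yangle-press -0.203 z [ 0.003 -0.005 -1.   ] q [ 0.09  0.41  1.8  -0.01  0.93  1.65] f [-1.9 -1.3 10.5] T [0.12 0.32 4.29] w 0.127 ff 173.6
```

>>> {"method": "shift_gripper", "body": {"deltas": [{"drz": -0.52},{"drz": -0.52},{"drz": -0.56},{}]}}

```text
time: 8.55
eef_pos: [0.5522, 0.0596, 0.2677]
tool_rot: [3.076, 0.632, 0.004]
ft_force: [-1.3, -3.0, 9.7]
grip_width: 0.124
finger_force: 88.5
```

```bash
python3 -c "from h import *;st()"
```

```text
t 8.55 pos [0.5522 0.0596 0.2677] yangle-press 0.183 z [ 0.003 -0.    -1.   ] q [ 0.09  0.41  1.8  -0.    0.92  1.25] f [-1.3 -3.   9.7] T [-0.19  0.28 -0.02] w 0.124 ff 88.5
```

Torque vanished at the positive end, so it is probably free; probing further.

To row units: -0.05 rad is -0.2.

>>> {"method": "shift_gripper", "body": {"deltas": [{"drz": -0.2},{"drz": -0.2},{}]}}

```text
time: 8.85
eef_pos: [0.5522, 0.0593, 0.2678]
tool_rot: [-3.045, -0.77, -0.004]
ft_force: [-2.2, -3.9, 10.5]
grip_width: 0.12
finger_force: 116.9
```

```bash
python3 -c "from h import *;st()"
```

```text
t 8.85 pos [0.5522 0.0593 0.2678] yangle-press 0.273 z [ 0.003  0.001 -1.   ] q [0.09 0.41 1.8  0.   0.93 1.16] f [-2.2 -3.9 10.5] T [-0.66  0.38 -2.47] w 0.12 ff 116.9
```

To row units: 0.13 rad is 0.52.

>>> {"method": "shift_gripper", "body": {"deltas": [{"drz": 0.52},{"drz": 0.52},{"drz": 0.52},{"drz": 0.4},{}]}}

```text
time: 9.35
eef_pos: [0.5521, 0.0598, 0.2677]
tool_rot: [3.139, 0.03, 0.005]
ft_force: [-1.7, -2.7, 9.1]
grip_width: 0.126
finger_force: 93.4
```

```bash
python3 -c "from h import *;st()"
```

```text
t 9.35 pos [0.5521 0.0598 0.2677] yangle-press -0.203 z [ 0.003 -0.003 -1.   ] q [ 0.09  0.41  1.8  -0.    0.92  1.64] f [-1.7 -2.7  9.1] T [-0.36  0.21  1.2 ] w 0.126 ff 93.4
```

>>> {"method": "shift_gripper", "body": {"deltas": [{"drz": -0.52},{"drz": -0.52},{"drz": -0.56},{}]}}

```text
time: 9.75
eef_pos: [0.5522, 0.0595, 0.2677]
tool_rot: [3.075, 0.643, 0.004]
ft_force: [-2.9, -4.1, 10.5]
grip_width: 0.126
finger_force: 93.8
```

```bash
python3 -c "from h import *;st()"
```

```text
t 9.75 pos [0.5522 0.0595 0.2677] yangle-press 0.191 z [ 0.003  0.    -1.   ] q [0.09 0.41 1.8  0.   0.92 1.24] f [-2.9 -4.1 10.5] T [-0.26  0.15 -0.73] w 0.126 ff 93.8
```

>>> {"method": "shift_gripper", "body": {"deltas": [{"drz": -0.2},{"drz": -0.2},{}]}}

```text
time: 10.05
eef_pos: [0.5522, 0.0593, 0.2678]
tool_rot: [-3.041, -0.785, -0.004]
ft_force: [-2.0, -4.6, 10.7]
grip_width: 0.125
finger_force: 118.2
```

```bash
python3 -c "from h import *;st()"
```

```text
t 10.05 pos [0.5522 0.0593 0.2678] yangle-press 0.283 z [ 0.003  0.001 -1.   ] q [0.09 0.41 1.8  0.   0.93 1.15] f [-2.  -4.6 10.7] T [-0.7   0.32 -2.5 ] w 0.125 ff 118.2
```

To row units: 0.14 rad is 0.56.

>>> {"method": "shift_gripper", "body": {"deltas": [{"drz": 0.56},{"drz": 0.56},{"drz": 0.56},{"drz": 0.52},{}]}}

```text
time: 10.55
eef_pos: [0.5522, 0.0599, 0.2678]
tool_rot: [3.138, -0.046, 0.005]
ft_force: [-2.7, -3.1, 9.7]
grip_width: 0.127
finger_force: 109.9
```

```bash
python3 -c "from h import *;st()"
```

```text
t 10.55 pos [0.5522 0.0599 0.2678] yangle-press -0.251 z [ 0.003 -0.003 -1.   ] q [ 0.09  0.41  1.8  -0.    0.92  1.69] f [-2.7 -3.1  9.7] T [-0.13  0.26  2.17] w 0.127 ff 109.9
```

>>> {"method": "shift_gripper", "body": {"deltas": [{"drz": -0.56},{"drz": -0.56},{"drz": -0.56},{"drz": -0.44},{}]}}

```text
time: 11.05
eef_pos: [0.5517, 0.0595, 0.2681]
tool_rot: [3.04, 0.78, 0.0]
ft_force: [-3.5, 0.2, 10.0]
grip_width: 0.126
finger_force: 142.2
```

```bash
python3 -c "from h import *;st()"
```

```text
t 11.05 pos [0.5517 0.0595 0.2681] yangle-press 0.28 z [ 0.001 -0.003 -1.   ] q [ 0.09  0.41  1.8  -0.    0.93  1.16] f [-3.5  0.2 10. ] T [-0.24  0.76  2.68] w 0.126 ff 142.2
```

>>> {"method": "shift_gripper", "body": {"deltas": [{"drz": 0.56},{"drz": 0.56},{"drz": 0.56},{"drz": 0.44},{}]}}

```text
time: 11.55
eef_pos: [0.5522, 0.0598, 0.2678]
tool_rot: [3.139, -0.048, 0.005]
ft_force: [-2.5, -1.8, 9.4]
grip_width: 0.122
finger_force: 101.2
```

```bash
python3 -c "from h import *;st()"
```

```text
t 11.55 pos [0.5522 0.0598 0.2678] yangle-press -0.252 z [ 0.003 -0.003 -1.   ] q [ 0.09  0.41  1.8  -0.    0.92  1.69] f [-2.5 -1.8  9.4] T [-0.25  0.28  2.01] w 0.122 ff 101.2
```

>>> {"method": "shift_gripper", "body": {"deltas": [{"drz": -0.56},{"drz": -0.56},{"drz": -0.56},{"drz": -0.44},{}]}}

```text
time: 12.05
eef_pos: [0.5522, 0.0597, 0.2678]
tool_rot: [3.043, 0.772, 0.004]
ft_force: [-2.9, -3.7, 9.4]
grip_width: 0.125
finger_force: 86.0
```

Run:
```python
from h import *
st();im=cams.camera("wrist");cv2.imwrite("pics/w2.png",im[:,:,::-1]);im=cams.camera("scene");cv2.imwrite("pics/s2.png",im[:,:,::-1])
```

```text
t 12.05 pos [0.5522 0.0597 0.2678] yangle-press 0.275 z [ 0.003 -0.001 -1.   ] q [ 0.09  0.41  1.8  -0.    0.92  1.16] f [-2.9 -3.7  9.4] T [-0.55  0.07 -0.6 ] w 0.125 ff 86.0
```

To row units: -0.1 rad is -0.4.

>>> {"method": "shift_gripper", "body": {"deltas": [{"drz": -0.4},{"drz": -0.4},{},{}]}}

```text
time: 12.55
eef_pos: [0.5521, 0.0598, 0.2677]
tool_rot: [2.953, 1.068, 0.004]
ft_force: [-2.2, -2.3, 8.5]
grip_width: 0.124
finger_force: 84.3
```

Run:
```python
from h import *
st();im=cams.camera("wrist");w=im[:,:,::-1];i=cams.camera_info("wrist");print(proj(i,[.552,.06,.118]))
s=cams.camera("scene")[:,:,::-1]
cv2.imwrite("pics/c3.png",np.hstack([cv2.resize(w[100:300,220:420],(400,400)),cv2.resize(s[180:260,290:370],(400,400),interpolation=2)]))
```

```text
t 12.55 pos [0.5521 0.0598 0.2677] yangle-press 0.472 z [ 0.003 -0.001 -1.   ] q [ 0.09  0.41  1.8  -0.    0.92  0.96] f [-2.2 -2.3  8.5] T [-0.25  0.2   0.15] w 0.124 ff 84.3
(np.float64(319.9930393519623), np.float64(279.20178308977853))
```

View pics/c3.png

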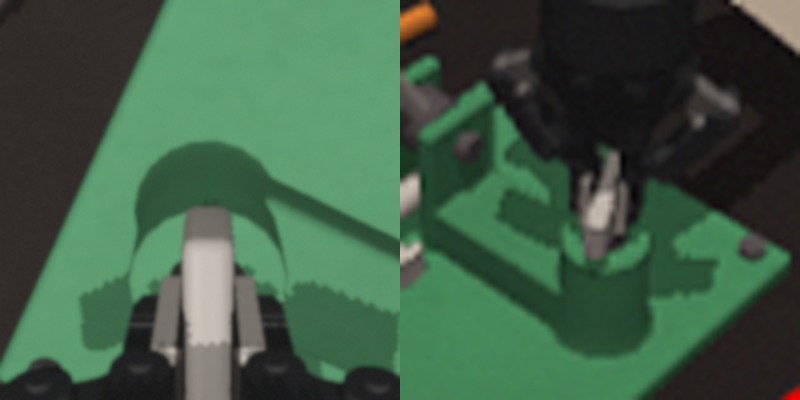

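The wing follows the gripper to 0.47 rad with nearly zero torque, so it has broken free. Turning on to the open stop.

To row units: -0.11 rad is -0.44.

>>> {"method": "shift_gripper", "body": {"deltas": [{"drz": -0.44},{"drz": -0.44},{"drz": -0.44},{"drz": -0.44},{"drz": -0.44},{"drz": -0.44},{"drz": -0.28},{"drz": -0.2},{},{}]}}

```text
time: 13.65
eef_pos: [0.5519, 0.0597, 0.2678]
tool_rot: [2.332, 2.105, 0.003]
ft_force: [-3.2, -2.4, 9.7]
grip_width: 0.122
finger_force: 87.3
```

```bash
python3 -c "from h import *;st()"
```

```text
t 13.65 pos [0.5519 0.0597 0.2678] yangle-press 1.247 z [ 0.002  0.001 -1.   ] q [0.09 0.41 1.8  0.   0.93 0.19] f [-3.2 -2.4  9.7] T [-0.19  0.35 -1.35] w 0.122 ff 87.3
```

>>> {"method": "shift_gripper", "body": {"deltas": [{"drz": 0.12},{},{},{},{}], "jaw": 1.0, "grip_n": 40}}

```text
time: 14.15
eef_pos: [0.5518, 0.0602, 0.2655]
tool_rot: [-2.357, -2.076, 0.001]
ft_force: [-0.1, 0.0, -0.2]
grip_width: 0.959
finger_force: 0.0
```

>>> {"method": "shift_gripper", "body": {"deltas": [{"sz": -0.6},{"sz": -0.8},{"sz": -0.8},{"sz": -0.8},{"sz": -0.7},{"drz": 0.56},{"drz": 0.56},{"drz": 0.56},{"drz": 0.56},{"drz": 0.56},{"drz": 0.56},{"drz": 0.56},{"drz": 0.56},{"drz": 0.4},{}]}}

```text
time: 15.65
eef_pos: [0.5519, 0.0602, 0.4504]
tool_rot: [-3.122, -0.352, 0.001]
ft_force: [0.5, -0.1, 0.1]
grip_width: 1.001
finger_force: 0.0
```

Run:
```python
from h import *
s,M=st();im=cams.camera("wrist");cv2.imwrite("pics/w4.png",im[:,:,::-1]);i=cams.camera_info("wrist")
im2=cams.camera("top");cv2.imwrite("pics/t4.png",im2[:,:,::-1])
sub=im2[200:250,285:330].astype(int);m=((np.ptp(sub,axis=2)<30)&(sub.min(2)>110)).astype(np.uint8)
n,l,stt,ce=cv2.connectedComponentsWithStats(m);print(stt,ce)
print("grip px",proj(i,[.6645,-.048,.243]));print("target shift tool",M.T@(np.array([.6645,-.0479,.45])-s["eef_pos"]))
```

```text
t 15.65 pos [0.5519 0.0602 0.4504] yangle-press 0.002 z [-0.001  0.    -1.   ] q [0.09 0.26 1.53 0.   1.35 1.43] f [ 0.5 -0.1  0.1] T [-0.   -0.01 -0.04] w 1.001 ff 0.0
[[   0    0   45   50 1808]
 [   0    0   15   18  170]
 [   8    0    3    2    5]
 [  17    0    7   50  138]
 [  24    0    4   24   53]
 [   0    4    2    1    2]
 [  21    7    1    1    1]
 [  33    9    4    4   12]
 [  25   23    4   16   26]
 [  25   25    1    1    1]
 [  25   27    1    2    2]
 [  27   34    2    4    5]
 [  27   39    3    2    3]
 [  26   42    4    8   24]] [[23.3340708  25.99778761]
 [ 6.5         9.75882353]
 [ 8.8         0.4       ]
 [19.71014493 24.95652174]
 [25.56603774 11.67924528]
 [ 0.5         4.        ]
 [21.          7.        ]
 [34.75       10.58333333]
 [26.5        30.30769231]
 [25.         25.        ]
 [25.         27.5       ]
 [27.8        35.6       ]
 [28.         39.66666667]
 [27.58333333 45.41666667]]
grip px (np.float64(551.1791520108293), np.float64(91.54033852203318))
target shift tool [0.08577466 0.13044092 0.00036609]
```

View pics/w4.png

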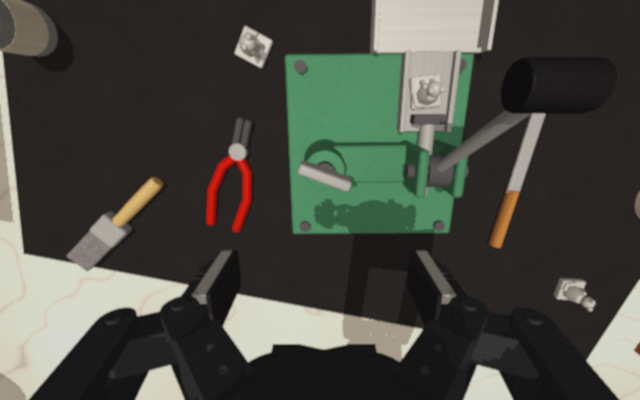

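The wing stands open at about 70°. The grip blob is centred near (559,86) against a predicted (551,91), so I'll approach and re-measure from the second place.

To row units: 0.026 m is 0.52, 0.018 m is 0.36.

>>> {"method": "shift_gripper", "body": {"deltas": [{"sx": 0.36,"sy": 0.52},{"sx": 0.36,"sy": 0.52},{"sx": 0.36,"sy": 0.52},{"sx": 0.36,"sy": 0.52},{"sx": 0.28,"sy": 0.52},{},{}]}}

```text
time: 16.45
eef_pos: [0.6647, -0.0479, 0.45]
tool_rot: [-3.121, -0.351, 0.002]
ft_force: [-0.8, 0.4, 1.0]
grip_width: 0.998
finger_force: 0.0
```

Run:
```python
from h import *
s,M=st();im=cams.camera("wrist")[:,:,::-1].copy();i=cams.camera_info("wrist")
print("cam",cam(i)[1],"grip px",proj(i,[.6645,-.048,.243]))
print("plane",plane(i,(320,200),.243))
cv2.imwrite("pics/w5.png",im)
```

```text
t 16.45 pos [ 0.6647 -0.0479  0.45  ] yangle-press 0.002 z [-0.001  0.001 -1.   ] q [-0.09  0.45  1.25  0.    1.44  1.26] f [-0.8  0.4  1. ] T [-0.03  0.03  0.01] w 0.998 ff 0.0
cam [ 0.74381625 -0.02970485  0.41991806] grip px (np.float64(324.0943292387108), np.float64(228.303908580253))
plane [ 0.68327815 -0.04100561  0.243     ]
```

View pics/w5.png

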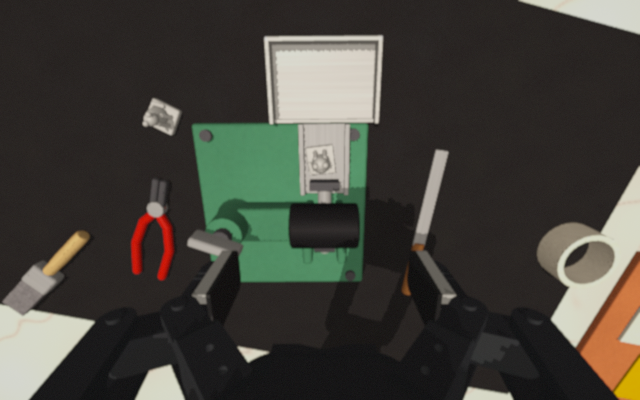

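The grip is at (324,226) against a predicted (324,228), so it is within 1–2 mm. Descending and gripping across the flat ends.

To row units: 0.001 m is 0.02, 0.028 m is 0.56.

>>> {"method": "shift_gripper", "body": {"deltas": [{"sx": 0.02,"sz": 0.56},{"sz": 0.54},{}]}}

```text
time: 16.8
eef_pos: [0.6641, -0.0462, 0.3921]
tool_rot: [-3.12, -0.353, 0.013]
ft_force: [-1.0, -0.3, -0.0]
grip_width: 1.0
finger_force: 0.0
```

>>> {"method": "shift_gripper", "body": {"deltas": [{},{},{},{},{},{},{},{}], "jaw": 0.0, "grip_n": 50}}

```text
time: 17.6
eef_pos: [0.6658, -0.0473, 0.3978]
tool_rot: [3.121, 0.352, 0.006]
ft_force: [1.4, 0.7, 5.8]
grip_width: 0.51
finger_force: 52.4
```

Run:
```python
from h import *
st()
qs=np.linspace(0,1.02,21);p=np.c_[.18*np.sin(.5-qs),.18*np.cos(.5-qs)];print(np.diff(p,axis=0).round(4).tolist())
```

```text
t 17.6 pos [ 0.6658 -0.0473  0.3978] yangle-press 0.002 z [ 0.004 -0.    -1.   ] q [-0.09  0.47  1.34 -0.    1.32  1.26] f [1.4 0.7 5.8] T [-0.09  0.03  0.27] w 0.51 ff 52.4
[[-0.0082, 0.0042], [-0.0084, 0.0038], [-0.0085, 0.0033], [-0.0087, 0.0029], [-0.0088, 0.0025], [-0.009, 0.002], [-0.009, 0.0015], [-0.0091, 0.0011], [-0.0092, 0.0006], [-0.0092, 0.0001], [-0.0092, -0.0003], [-0.0091, -0.0008], [-0.0091, -0.0013], [-0.009, -0.0017], [-0.0089, -0.0022], [-0.0088, -0.0026], [-0.0086, -0.0031], [-0.0085, -0.0035], [-0.0083, -0.0039], [-0.0081, -0.0044]]
```

To row units: -0.0092 m is -0.184, -0.0091 m is -0.182.

>>> {"method": "shift_gripper", "body": {"deltas": [{"sx": -0.164,"sz": -0.084},{"sx": -0.168,"sz": -0.076},{"sx": -0.17,"sz": -0.066},{"sx": -0.174,"sz": -0.058},{"sx": -0.176,"sz": -0.05},{"sx": -0.18,"sz": -0.04},{"sx": -0.18,"sz": -0.03},{"sx": -0.182,"sz": -0.022},{"sx": -0.184,"sz": -0.012},{"sx": -0.184,"sz": -0.002},{}]}}

```text
time: 18.7
eef_pos: [0.5807, -0.0671, 0.4193]
tool_rot: [3.121, 0.35, 0.015]
ft_force: [6.9, -0.7, 0.7]
grip_width: 0.507
finger_force: 51.8
```

Add to h.py:
```python
def lev():
    s,M=st();g=s["eef_pos"]+M[:,2]*.155-np.array([.5807,-.0671,.085]);u=np.array([np.cos(.222),np.sin(.222)])
    x=g[:2]@u;print("lever q",round(.5-float(np.arctan2(x,g[2])),3),"r",round(float(np.hypot(x,g[2])),4))
```

```bash
python3 -c "from h import *;lev()"
```

```text
t 18.7 pos [ 0.5807 -0.0671  0.4193] yangle-press 0.002 z [ 0.01 -0.   -1.  ] q [-0.13  0.32  1.52  0.    1.29  1.21] f [ 6.9 -0.7  0.7] T [ 0.09 -1.28  0.21] w 0.507 ff 51.8
lever q 0.492 r 0.1794
```

>>> {"method": "shift_gripper", "body": {"deltas": [{"sx": -0.184,"sz": 0.006},{"sx": -0.182,"sz": 0.016},{"sx": -0.182,"sz": 0.026},{"sx": -0.18,"sz": 0.034},{"sx": -0.178,"sz": 0.044},{"sx": -0.176,"sz": 0.052},{"sx": -0.172,"sz": 0.062},{"sx": -0.17,"sz": 0.07},{"sx": -0.166,"sz": 0.078},{"sx": -0.162,"sz": 0.088},{},{}]}}

```text
time: 19.9
eef_pos: [0.4958, -0.0868, 0.3975]
tool_rot: [3.119, 0.349, 0.018]
ft_force: [1.9, -1.1, 11.6]
grip_width: 0.507
finger_force: 55.7
```

Run:
```python
from h import *
lev();im=cams.camera("scene")[:,:,::-1]
cv2.imwrite("pics/s6.png",cv2.resize(im[140:300,190:350],(600,600),interpolation=2))
```

```text
t 19.9 pos [ 0.4958 -0.0868  0.3975] yangle-press 0.001 z [ 0.012 -0.002 -1.   ] q [-0.2   0.21  1.74  0.    1.18  1.15] f [ 1.9 -1.1 11.6] T [ 0.1  -0.81  0.08] w 0.507 ff 55.7
lever q 0.997 r 0.1792
```

View pics/s6.png

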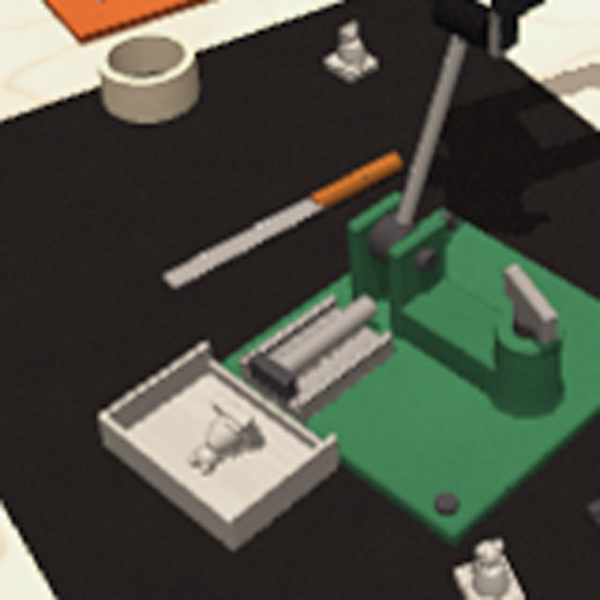

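The casting lies in the tray (crop px (225,440)) and the lever is at its full stroke. Easing it back with the reversed arc.

To row units: 0.0092 m is 0.184, 0.0091 m is 0.182.

>>> {"method": "shift_gripper", "body": {"deltas": [{"sx": 0.162,"sz": -0.088},{"sx": 0.166,"sz": -0.078},{"sx": 0.17,"sz": -0.07},{"sx": 0.172,"sz": -0.062},{"sx": 0.176,"sz": -0.052},{"sx": 0.178,"sz": -0.044},{"sx": 0.18,"sz": -0.034},{"sx": 0.182,"sz": -0.026},{"sx": 0.182,"sz": -0.016},{"sx": 0.184,"sz": -0.006},{}]}}

```text
time: 21.05
eef_pos: [0.5813, -0.067, 0.418]
tool_rot: [3.121, 0.351, 0.004]
ft_force: [2.5, -5.0, 4.2]
grip_width: 0.506
finger_force: 51.2
```

>>> {"method": "shift_gripper", "body": {"deltas": [{"sx": 0.184,"sz": 0.002},{"sx": 0.184,"sz": 0.012},{"sx": 0.182,"sz": 0.022},{"sx": 0.18,"sz": 0.03},{"sx": 0.18,"sz": 0.04},{"sx": 0.176,"sz": 0.05},{"sx": 0.174,"sz": 0.058},{"sx": 0.17,"sz": 0.066},{"sx": 0.168,"sz": 0.076},{"sx": 0.164,"sz": 0.084},{},{}]}}

```text
time: 22.25
eef_pos: [0.6634, -0.048, 0.3975]
tool_rot: [3.121, 0.35, -0.012]
ft_force: [-13.1, -6.8, 14.8]
grip_width: 0.503
finger_force: 52.0
```

```bash
python3 -c "from h import *;lev()"
```

```text
t 22.25 pos [ 0.6634 -0.048   0.3975] yangle-press 0.001 z [-0.007 -0.002 -1.   ] q [-0.09  0.47  1.35 -0.    1.33  1.26] f [-13.1  -6.8  14.8] T [-1.22  1.95  0.08] w 0.503 ff 52.0
lever q 0.012 r 0.1784
```

At rest against its stop. Releasing and backing off straight up.

>>> {"method": "shift_gripper", "body": {"deltas": [{},{},{},{},{}], "jaw": 1.0}}

```text
time: 22.75
eef_pos: [0.6658, -0.047, 0.3952]
tool_rot: [-3.121, -0.351, 0.001]
ft_force: [0.1, 0.7, 0.5]
grip_width: 1.002
finger_force: 0.0
```

>>> {"method": "shift_gripper", "body": {"deltas": [{"sz": -0.4},{"sz": -0.6},{"sz": -0.6},{"sx": -0.6,"sz": -0.6},{"sx": -0.8},{"sx": -0.8},{"sx": -0.8},{"sx": -0.8},{},{},{}]}}

```text
time: 23.85
eef_pos: [0.4812, -0.0894, 0.5057]
tool_rot: [-3.122, -0.351, -0.002]
ft_force: [0.6, 0.9, 0.1]
grip_width: 1.002
finger_force: 0.0
```

Run:
```python
from h import *
st();a=cams.camera("top")[130:270,275:375,::-1];b=cams.camera("scene")[155:295,230:330,::-1]
cv2.imwrite("pics/f.png",np.hstack([cv2.resize(x,(400,560),interpolation=2) for x in(a,b)]))
```

```text
t 23.85 pos [ 0.4812 -0.0894  0.5057] yangle-press 0.002 z [ 0.001  0.    -1.   ] q [-0.21  0.13  1.56  0.    1.45  1.14] f [0.6 0.9 0.1] T [-0.03  0.07  0.04] w 1.002 ff 0.0
```

View pics/f.png

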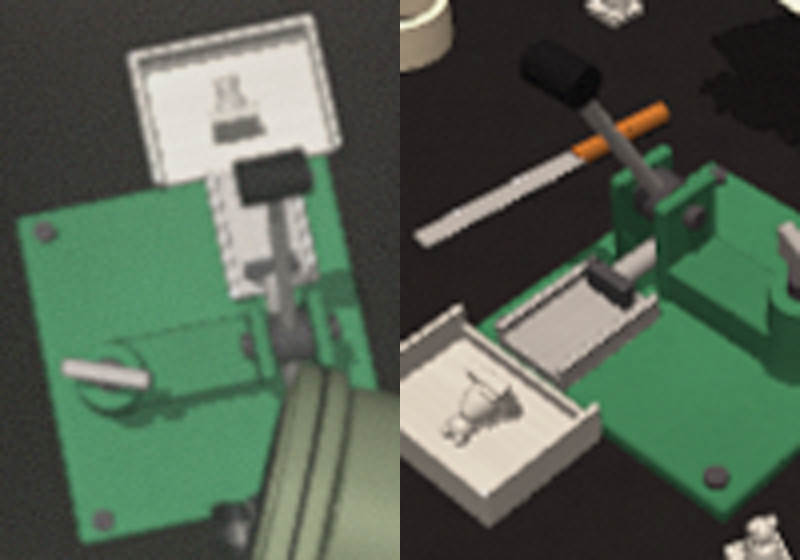

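The picture shows the wing turned about 70° (1.2 rad), the lever grip back where it started, and the casting lying in the tray with the gripper clear.

```bash
python3 -c "from workcell import manip, cams, job, read_state;print(job.sign_off())"
```

```text
the job is handed in; nothing more can be done
None
```

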